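Shut the loaded drawer and hold the sprung lid at the mark

TASK

The drawer of the cleaning chest has just been loaded: first push it fully home. Then lift the chest's sprung lid until the pointer pin on the lid's side lines up with the index pin on the curved strap, and finish holding it there, steadily, with the gripper still carrying the lid, so that I can fill the bin with both hands. Leave the index pin and the things standing around the chest as they are.

Things in the scene. Friction and masses are not known exactly. Their poses are not given: they have to be found in the camera images.
- chest: Grey sheet-metal cleaning chest, fixed. Origin: on the worktop, about under the bin's centre; x to the back (hinge side), y to its left (strap side), z up. Drawer base: x -130 to 100, y -130 to 130, 75 mm high; its top is a step 45 mm deep before the bin. Bin: x -85 to 100, y -130 to 130, rim at z 150. Strap and pins at the left side, out to y = 205, up to z = 280.
- drawer (a joint): How far the drawer is out (m): 0 = fully home, its face flush with the base's front; it slides towards chest -x, starts 35 to 60 mm out, and is held only by friction (about 2 N to push, a firm stop at 0).
- drawer_face (a point): Centre of the drawer's flat outer front plate (242 mm wide, 56 mm tall: z 10 to 66), 38 mm above the worktop. Its axes are the chest's. The plate has no handle except a flat 3 mm thick steel strip, 100 mm wide, near its top edge; push it anywhere near its middle.
- lid (a joint): Opening angle of the lid (rad): 0 = shut; grows as the front edge rises. A spring always drives it shut, with about 0.3 + 1.2 x angle N m plus the lid's weight (0.25 to 0.5 kg): about 5 to 9 N upward at the bar. Stops at 1.3.
- lid_hinge (a point): Centre of the lid's hinge axis, on the rear rim (chest x = 100, y = 0, z = 152 mm). Turns with the lid: its x axis points along the lid plate from front to back, y along the hinge axis, z out of the lid. The lid plate is 195 x 264 mm, 6 mm thick, its top 4 mm above the axis when shut.
- lid_bar (a point): Middle of the round steel bar to lift the lid by: diameter 12 mm, runs along the hinge direction (chest y), 120 mm between its two end posts, 170 mm in front of the hinge axis and 44 mm above it when the lid is shut (centre 196 mm above the worktop), 40 mm clear of the lid plate. It turns with the lid, and can roll between the fingers.
- pointer_tip (a point): End face of the pointer pin, a round black pin 12 mm thick that sticks out 29 mm sideways from the lid's left edge, 150 mm in front of the hinge axis and level with it when shut.
- mark (a joint): Angle of the index pin about the same hinge axis (rad), on the same scale as the lid's angle: pointer and index pins line up when joint lid = joint mark. Between 0.38 and 0.70; held by friction, not to be moved.
- mark_tip (a point): Inner end face of the index pin, a round black pin 12 mm thick, 43 mm long, on a small black clamp block (22 x 12 x 22 mm) sitting on the curved strap at the chest's left side, 150 mm from the hinge axis. The pins are on a line, end to end, when the two points coincide.
- cleaner: White bottle of cleaner, 68 mm across, 200 mm tall, standing on the worktop at the chest's right side. Bystander. Origin under its centre.
- polish: Tin of polish, 72 mm across, 90 mm tall, at the chest's left side. Bystander. Origin under its centre.
- handbrush: Hand brush, 200 mm long, lying on the worktop, to the right of the chest. Bystander. Origin at its underside.

How it is judged:
By the outcome, as a careful person would: the job done as asked, in the order asked, and still so for the second after the job is handed in, while the arm keeps its last pose, push and grip.
It also fails if it takes over 48 s, if anything falls off the work surface, if the arm or the gripper's body presses on something with over 40 N, if the wrist force passes 120 N, or if a joint passes its speed limit or range.

ROBOT

A 6-joint arm with a two-finger parallel gripper is mounted at the origin on the work surface. World frame = base frame: x ahead of the robot, y to its left, z up, the work surface at z = 0. Lengths are in m, angles in rad, forces in N, time in s.
With the tool pointing down it reaches from about 0.3 to 0.875 m from the base axis. Payload 6.4 kg.
Tool frame: the origin (TCP) lies at the very end of the fingers, on their centre line; the grasp point (between the pads) lies 19 mm behind it; z points along the fingers, y is the line along which they close (so a half turn about z gives the same grasp; the last joint's range is limited). The gripper opens to 85 mm and grips with 20 to 120 N. Pads are 22 mm wide; open, the fingers measure 114 mm over their backs; the gripper's body (76 mm by 85 mm) begins 54 mm behind the grasp point. The pads swing forward as they close: fully open they stand 13 mm farther back than shut.
Start: joints at [-1.363, 0.181, 1.607, -0, 1.354, -0.206], TCP at [0.231, -0.526, 0.231] pointing down, gripper open.
Joint ranges: [-2.99, 2.99], [-0.89, 2.07], [0.3, 2.58], [-1.14, 4.28], [0, 2.63], [-3.12, 3.12]. Speed limits (rad/s): [2.57, 2.57, 3.01, 3.14, 3.14, 3.14].

INTERFACE

Orientations are given as a unit quaternion [w, x, y, z].
In Python, from bench import ctrl gives the robot as it stands.
- The arm moves only by the tool nudge_tcp, called by a JSON object that holds its "api" and its "payload". Schema: {"type":"object","properties":{"offsets":{"type":"array","items":{"type":"array","prefixItems":[{"type":"array","items":{"type":"number"},"minItems":3,"maxItems":3},{"type":"array","items":{"type":"number"},"minItems":3,"maxItems":3},{"type":"number"}],"minItems":3,"maxItems":3},"minItems":1,"maxItems":10},"only":{"type":"string"},"quiet":{"type":"boolean"},"lines":{"type":"string"}},"required":["offsets"],"additionalProperties":false}. offsets is a list of rows, 1 to 10 of them, each written [[dx, dy, dz], [rx, ry, rz], opening]: dx, dy, dz in fractions of the full range, 1 being 0.5 m, then a rotation vector rx, ry, rz in normalised numbers (1 is pi/2 rad), then the opening from 0.0 (shut) to 1.0 (fully open); each row is the pose to reach, as a shift and turn from the pose commanded when the call began, along the tool's axes at that moment; what a row does not reach only later rows make up. A row lasts 1/8 s, in which the tool goes at most 0.0625 m and 0.188 rad, less where a joint would pass 70% of its speed; a pose out of reach is approached as far as the arm can. The fingers move at their own pace and stop on an object; the grip force is fixed at half the most. Time passes only in rows, so rows that do not move let the fingers close. The tool returns the time, the measured TCP pose, the force, the opening and the grip force at its end. only (a regular expression) keeps the lines of the reply that match it, lines (a string "A,B") keeps lines A to B, and quiet returns only ok. A shift or turn number past 1, either way, is cut back to 1. Input that does not fit is refused with a message, and nothing moves.
- ctrl.get_obs(): the state, without advancing time (a new reading comes with each control period).
- ctrl.camera(name): name is "side" or "top" or "wrist"; returns the picture (480x640x3 uint8, blue, green, red); there is no depth.
- ctrl.camera_params(name): a dict with "fovy" (degrees; the focal length in pixels is half the picture's height over the tangent of half this angle, whatever the lens; pixels are square), "cx", "cy" (the principal point, pixels), "view" (4x4, takes a point from world to camera coordinates). Camera axes: x right, y up, looking along -z (the intrinsics and any distortion apply to the point x, -y, -z); pixel columns grow to the right and rows downward; lengths in m; the calibration is good to about 2 mm. A picture is of the moment at which its call begins: read the wrist's pose just before it. camera_params takes no time and is no camera call; for the wrist camera it gives the pose at the moment of the call.
- ctrl.hand_in(): hands the job in; it is judged then, once.
The state is a dict: "time_s": time; "q": joint angles; "dq": joint speeds; "joint_efforts": joint torques, N m; "eef_pos": TCP position; "eef_rot": TCP orientation; "wrist_force": force on the tool from outside, world axes, zero at the start; "torque": the same for the moment, N m; "opening": opening from 0.0 (shut) to 1.0 (fully open); "grasp_force": force on a finger pad.
Only numpy, scipy, OpenCV 4.12 (cv2) and the standard library are available. Lean on these libraries where they do the work, as an engineer would, in place of code of your own. Each camera call takes 0.05 s, during which the arm holds its last target. There are 200 camera calls.

## Working session

There is one attempt and no reset: what is moved stays moved. The work goes in short steps, Python scripts to look and compute and a tool call to move; the robot and the scene stay as the last step left them, time stands still between calls to the robot, and variables do not carry over. Pictures are saved under pics/ and viewed, at most 10 in all, crops included, and the job is handed in when it is done.

```bash
ls; mkdir -p pics
```

Run:
```python
from bench import ctrl
import cv2
o=ctrl.get_obs();print(o)
for n in("side","top"):
    cv2.imwrite(f"pics/{n}0.png",ctrl.camera(n));p=ctrl.camera_params(n);print(n,p)
print(ctrl.camera_params("wrist"))
```

```text
bench.py
pics
{'time_s': 0.0, 'q': array([-1.36330910e+00,  1.81554577e-01,  1.60800623e+00, -6.03729179e-05,
        1.35382301e+00, -2.06324848e-01]), 'dq': array([-5.64002509e-04, -5.84757689e-04,  5.09762212e-04, -7.79253266e-04,
        9.90585987e-05,  3.52675868e-04]), 'joint_efforts': array([ 9.08985953e-05, -4.44871902e+01, -3.51337302e+01, -3.25584115e-04,
        8.97633639e-03, -6.73002816e-06]), 'eef_pos': array([ 0.23107566, -0.52590965,  0.23037741]), 'eef_rot': array([-8.95567984e-04,  9.78669467e-01,  2.05439217e-01, -2.99933583e-05]), 'wrist_force': array([ 0.72408896, -0.18217438,  0.29499005]), 'torque': array([-0.00489669, -0.02679152, -0.01898888]), 'grasp_force': 0.0, 'opening': 0.9959603477766458}
side {'fovy': 47.57194083680475, 'cx': 329.19100205480896, 'cy': 238.11079360525028, 'view': array([[-0.95971814, -0.28093374,  0.00416189,  0.59617644],
       [ 0.15500226, -0.51704351,  0.84180776, -0.19398547],
       [-0.23434033,  0.80854329,  0.5397614 , -0.87781032],
       [ 0.        ,  0.        ,  0.        ,  1.        ]])}
top {'fovy': 57.05637227171918, 'cx': 324.15318135709873, 'cy': 236.69633431515683, 'view': array([[-2.43227070e-02, -9.99693718e-01, -4.56898138e-03,
         1.79121266e-02],
       [ 9.78501128e-01, -2.47428820e-02,  2.04751878e-01,
        -6.22692294e-01],
       [-2.04802216e-01,  5.09366504e-04,  9.78803245e-01,
        -1.02668960e+00],
       [ 0.00000000e+00,  0.00000000e+00,  0.00000000e+00,
         1.00000000e+00]])}
{'fovy': 61.763441232719806, 'cx': 316.8091029551582, 'cy': 238.6002109705661, 'view': array([[ 0.40093275, -0.91610603, -0.0016369 , -0.57288761],
       [ 0.86534236,  0.37930142, -0.32758668,  0.04186248],
       [ 0.30072501,  0.12992375,  0.94481971, -0.382299  ],
       [ 0.        ,  0.        ,  0.        ,  1.        ]])}
```

View pics/side0.png

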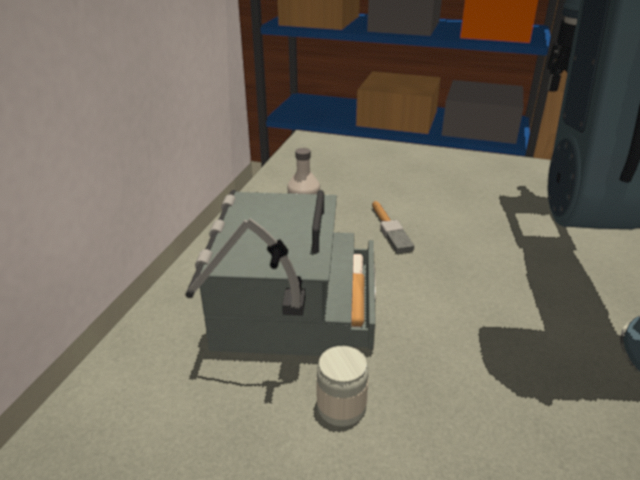

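View pics/top0.png

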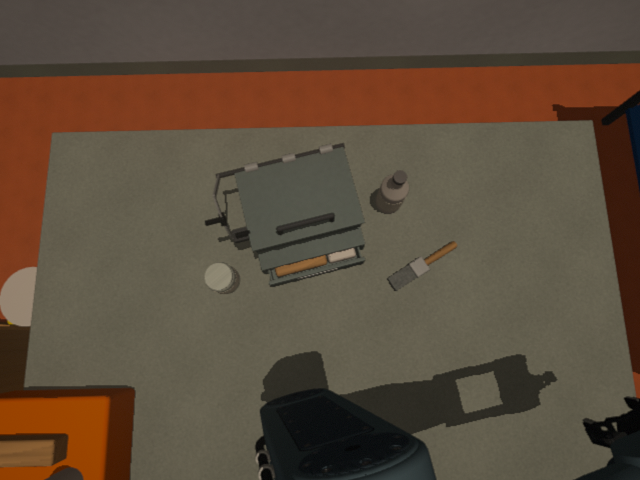

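The side view shows the chest with the drawer out towards the robot (bar about (319,222), index pin about (277,252), tin (342,385)). In the top view the bar is about (306,223) and the drawer front about (318,274). I'll enlarge both.

Run:
```python
import cv2
def crop(n,x,y,w,h,s):
    cv2.imwrite(f"pics/{n}c.png",cv2.resize(cv2.imread(f"pics/{n}0.png")[y:y+h,x:x+w],None,fx=s,fy=s,interpolation=cv2.INTER_CUBIC))
crop("top",200,140,180,150,4); crop("side",180,185,200,150,4)
```

```text
(no output)
```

View pics/topc.png

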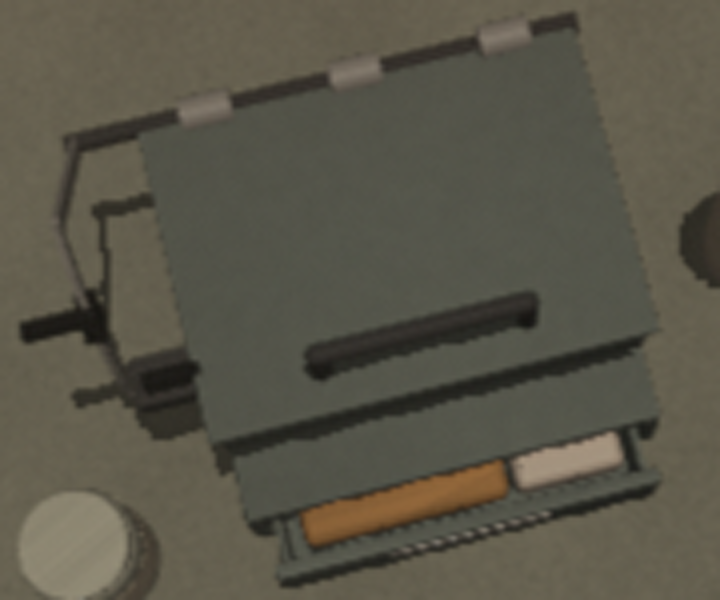

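View pics/sidec.png

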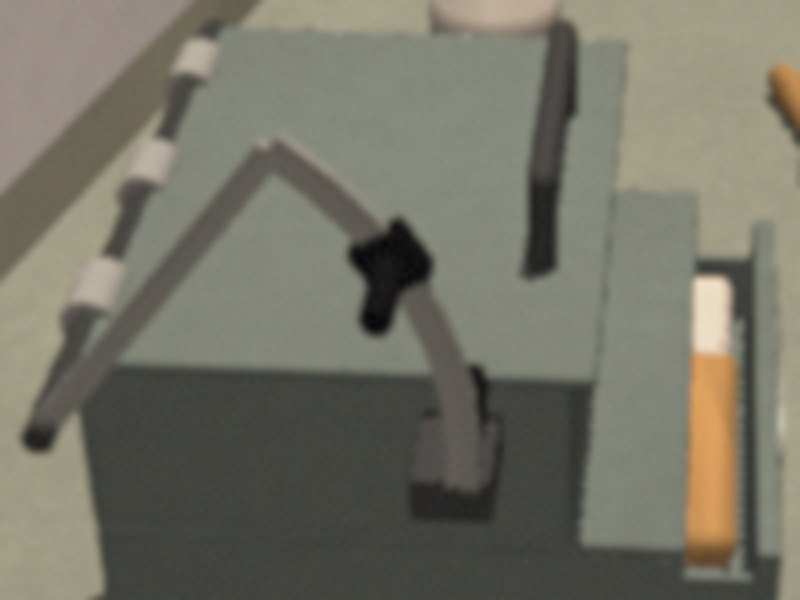

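The crops show these points, in crop pixels:

| Point | Top crop | Side crop |
|---|---|---|
| Bar ends | (318,355), (528,303) | near end (543,178) |
| Lid front corners | (213,443), (658,330) | (593,382), (628,42) |
| Index pin outer end | (22,332) | (375,322) |
| Drawer plate corners | (282,578), (658,480) | (775,555), (772,222) |

Next I'll triangulate the main points and fit the chest pose.

Create h.py:
```python
import numpy as np
from bench import ctrl
from scipy.optimize import least_squares
from scipy.spatial.transform import Rotation as R
P={n:ctrl.camera_params(n) for n in("side","top")}
def proj(p,X):
    c=p["view"][:3,:3]@X+p["view"][:3,3]; f=240/np.tan(np.radians(p["fovy"]/2))
    return np.array([p["cx"]+f*c[0]/-c[2],p["cy"]-f*c[1]/-c[2]])
def un(n,u,v):
    o={"top":(200,140),"side":(180,185)}[n]
    return np.array([(u+.5)/4-.5+o[0],(v+.5)/4-.5+o[1]])
def tri(obs): # [(params,px)]
    s=least_squares(lambda X:np.concatenate([proj(p,X)-q for p,q in obs]),[.6,0,.1]); return s.x,abs(s.fun).max()
def T(ch,X): # chest->world
    x,y,a=ch[:3];c,s=np.cos(a),np.sin(a);return np.array([x+c*X[0]-s*X[1],y+s*X[0]+c*X[1],X[2]])
```

Create fit.py:
```python
from h import *
m=lambda k,y:(lambda p:[.1-.15*np.cos(p[3]),y,.152+.15*np.sin(p[3])])
F=lambda *X:(lambda p:X)
D=lambda y,z:(lambda p:[-.13-p[4],y,z])
L=[("top",213,443,F(-.095,.132,.153)),("top",658,330,F(-.095,-.132,.156)),("side",593,382,F(-.095,.132,.153)),("side",628,42,F(-.095,-.132,.156)),
("top",423,329,F(-.07,0,.198)),("side",690,550,F(-.13,.13,.075)),("side",697,192,F(-.13,-.13,.075)),
("top",282,578,D(.121,.066)),("top",658,480,D(-.121,.066)),("side",777,555,D(.121,.066)),("side",774,222,D(-.121,.066)),
("top",22,332,m(0,.205)),("side",375,322,m(0,.205))]
def res(p): return np.concatenate([proj(P[n],T(p,f(p)))-un(n,u,v) for n,u,v,f in L])
s=least_squares(res,[.7,.05,.2,.5,.05],loss="soft_l1")
if __name__=="__main__":
    print("chest x y yaw mark drawer",s.x.round(4)); print(res(s.x).reshape(-1,2).round(1).tolist())
    q=lambda a,b:tri([(P["top"],un("top",*a)),(P["side"],un("side",*b))])
    for n,a,b in(("barL",(318,352),(543,178)),("lidFL",(213,443),(593,382)),("lidFR",(658,330),(628,42)),("mark",(22,332),(375,322)),("drL",(282,578),(777,555)),("drR",(658,480),(774,222))):
        w,e=q(a,b);c,sn=np.cos(s.x[2]),np.sin(s.x[2]);d=w[:2]-s.x[:2]
        print(n,w.round(3),"chest",(np.array([c*d[0]+sn*d[1],-sn*d[0]+c*d[1],w[2]])).round(3),e.round(2))
    for n,X in(("face",[-.13-s.x[4],0,.038]),("bar",[-.07,0,.196]),("hinge",[.1,0,.152])): print(n,T(s.x,X).round(4))
    print("bar-side px err",proj(P["side"],T(s.x,[-.07,.06,.196])),un("side",543,178))
    o=ctrl.get_obs();print(R.from_quat(o["eef_rot"],scalar_first=True).as_matrix().round(3))
```

```bash
python3 fit.py
```

```text
chest x y yaw mark drawer [0.697  0.0593 0.2269 0.5448 0.0361]
[[-1.2, 1.0], [0.7, 0.5], [0.2, 0.6], [-0.1, -1.3], [-0.4, 0.1], [-1.4, -0.8], [0.2, -0.7], [-1.7, 0.5], [0.9, 0.2], [0.1, -0.5], [-0.6, -1.2], [-0.2, 0.8], [-0.6, 0.1]]
barL [0.616 0.1   0.195] chest [-0.07   0.058  0.195] 1.0
lidFL [0.576 0.164 0.152] chest [-0.094  0.129  0.152] 0.4
lidFR [ 0.634 -0.09   0.154] chest [-0.094 -0.131  0.154] 0.55
mark [0.623 0.252 0.23 ] chest [-0.028  0.204  0.23 ] 0.74
drL [0.509 0.136 0.062] chest [-0.166  0.117  0.062] 0.22
drR [ 0.562 -0.094  0.065] chest [-0.166 -0.119  0.065] 0.62
face [0.5351 0.022  0.038 ]
bar [0.6288 0.0436 0.196 ]
hinge [0.7944 0.0818 0.152 ]
bar-side px err [314.70583601 229.21437008] [315.375 229.125]
[[ 0.916  0.402 -0.   ]
 [ 0.402 -0.916  0.002]
 [ 0.    -0.002 -1.   ]]
```

The fit is good to about 1 px, and the triangulated heights match the text (bar z 0.195, lid top 0.153, drawer top 0.064, index pin radius 0.15). The results are mark ≈ 0.545 and drawer ≈ 36 mm out. Next I compute the approach to the drawer.

Create go.py:
```python
import sys
from h import *
CH=[.697,.0593,.2269]
def rel(X,t):
    o=ctrl.get_obs();A=R.from_quat(o["eef_rot"],scalar_first=True).as_matrix();c,s=np.cos(t),np.sin(t)
    Z=R.from_euler("z",CH[2]).as_matrix();B=Z@np.array([[0,1,0],[c,0,s],[s,0,-c]]).T
    d=Z.T@(o["eef_pos"]-T(CH,[0,0,0]));print("t",round(o["time_s"],2),"TCP chest",d.round(4),"f",(Z.T@o["wrist_force"]).round(1),"q",o["q"].round(2))
    print("rel",(A.T@(T(CH,X)-o["eef_pos"])).round(4),R.from_matrix(A.T@B).as_rotvec().round(4))
if __name__=="__main__": a=[float(v) for v in sys.argv[1:]];rel(a[:3],a[3])
```

```bash
python3 go.py -.24 0 .17 .5
```

```text
t 0.1 TCP chest [-0.5856 -0.4655  0.2305] f [-0.4  0.5  0.4] q [-1.36  0.18  1.61 -0.    1.35 -0.21]
rel [ 0.4261 -0.393   0.0612] [-0.418   0.3442 -1.3534]
```

The manual's scale: shifts go in shares of 0.5 m and turns go in shares of pi/2 rad. Converting my numbers, 0.426 m / 0.5 = 0.852, 0.17 m / 0.5 = 0.34, -1.353 rad / 1.5708 = -0.8613.

{"api": "nudge_tcp", "payload": {"offsets": [[[0.086, -0.078, 0.012], [-0.0267, 0.0216, -0.0859], 0], [[0.17, -0.158, 0.024], [-0.0535, 0.0439, -0.1725], 0], [[0.256, -0.236, 0.036], [-0.0796, 0.0656, -0.2585], 0], [[0.34, -0.314, 0.048], [-0.1063, 0.0879, -0.3444], 0], [[0.426, -0.394, 0.062], [-0.1331, 0.1095, -0.431], 0], [[0.512, -0.472, 0.074], [-0.1598, 0.1318, -0.5169], 0], [[0.596, -0.55, 0.086], [-0.1865, 0.1534, -0.6029], 0], [[0.682, -0.628, 0.098], [-0.2126, 0.1751, -0.6895], 0], [[0.852, -0.786, 0.122], [-0.2661, 0.219, -0.8613], 0], [[0.852, -0.786, 0.122], [-0.2661, 0.219, -0.8613], 0]]}}

```text
time_s: 1.35
eef_pos: [0.4633, 0.0066, 0.17]
eef_rot: [0.155, 0.602, 0.759, 0.194]
wrist_force: [0.9, -1.0, -0.1]
opening: 0.002
grasp_force: 0.0
```

```bash
python3 go.py -.24 0 .17 .5
```

```text
t 1.35 TCP chest [-0.2396  0.0012  0.17  ] f [ 0.7 -1.2 -0.1] q [-0.47 -0.35  2.31  0.43  0.83 -0.94]
rel [-0.0012 -0.0004 -0.0002] [0.0014 0.0009 0.0041]
```

Scaled: 0.1185 m / 0.5 = 0.237, 0.08 m / 0.5 = 0.16.

{"api": "nudge_tcp", "payload": {"offsets": [[[0, -0.044, 0.08], [0, 0, 0], 0], [[0, -0.086, 0.16], [0, 0, 0], 0], [[0, -0.13, 0.237], [0, 0, 0], 0], [[0, -0.13, 0.237], [0, 0, 0], 0]]}}

```text
time_s: 1.85
eef_pos: [0.4592, 0.0065, 0.0309]
eef_rot: [0.149, 0.605, 0.758, 0.192]
wrist_force: [-0.5, -0.3, 0.7]
opening: -0.001
grasp_force: 0.0
```

```bash
python3 go.py -.15 0 .035 .5
```

```text
t 1.85 TCP chest [-0.2436  0.0021  0.0309] f [-0.5 -0.2  0.7] q [-0.48  0.02  2.38  0.76  0.47 -1.34]
rel [-0.002   0.0844  0.0406] [-0.0085 -0.0052 -0.0035]
```

Scaled: 0.084 m / 0.5 = 0.168, 0.077 m / 0.5 = 0.154.

{"api": "nudge_tcp", "payload": {"offsets": [[[-0.004, 0.042, 0.02], [0, 0, 0], 0], [[-0.004, 0.084, 0.04], [0, 0, 0], 0], [[-0.004, 0.11, 0.053], [0, 0, 0], 0], [[-0.004, 0.126, 0.061], [0, 0, 0], 0], [[-0.004, 0.14, 0.068], [0, 0, 0], 0], [[-0.004, 0.154, 0.074], [0, 0, 0], 0], [[-0.004, 0.168, 0.081], [0, 0, 0], 0], [[-0.004, 0.168, 0.081], [0, 0, 0], 0]]}}

```text
time_s: 2.85
eef_pos: [0.5548, 0.0234, 0.04]
eef_rot: [0.155, 0.603, 0.758, 0.193]
wrist_force: [0.0, -0.1, -0.2]
opening: -0.002
grasp_force: 0.0
```

```bash
python3 go.py -.14 0 .035 .5
```

```text
t 2.85 TCP chest [-0.1466 -0.003   0.04  ] f [-0.  -0.1 -0.2] q [-0.32  0.19  2.16  0.64  0.43 -1.09]
rel [0.003  0.0034 0.0076] [0.0002 0.0016 0.0006]
```

Scaled: 0.0055 m / 0.5 = 0.011, 0.004 m / 0.5 = 0.008.

{"api": "nudge_tcp", "payload": {"offsets": [[[0, 0.004, 0.002], [0, 0, 0], 0], [[0, 0.008, 0.004], [0, 0, 0], 0], [[0, 0.011, 0.006], [0, 0, 0], 0], [[0, 0.011, 0.006], [0, 0, 0], 0]]}}

```text
time_s: 3.35
eef_pos: [0.5603, 0.0249, 0.0397]
eef_rot: [0.154, 0.603, 0.758, 0.193]
wrist_force: [-1.4, -0.8, -0.4]
opening: 0.004
grasp_force: 0.3
```

```bash
python3 go.py -.13 0 .038 .5
```

```text
t 3.35 TCP chest [-0.141  -0.0028  0.0397] f [-1.5 -0.5 -0.4] q [-0.31  0.2   2.15  0.63  0.43 -1.07]
rel [0.0028 0.0088 0.0067] [-0.0004  0.0013  0.0004]
```

{"api": "nudge_tcp", "payload": {"offsets": [[[0, 0.004, 0.002], [0, 0, 0], 0], [[0, 0.007, 0.004], [0, 0, 0], 0]]}}

```text
time_s: 3.6
eef_pos: [0.564, 0.0258, 0.0396]
eef_rot: [0.154, 0.603, 0.758, 0.193]
wrist_force: [-12.3, -4.4, 8.0]
opening: 0.006
grasp_force: 6.6
```

```bash
python3 go.py -.13 0 .038 .5
```

```text
t 3.6 TCP chest [-0.1371 -0.0027  0.0396] f [-13.   -1.5   8. ] q [-0.31  0.21  2.14  0.63  0.43 -1.06]
rel [0.0027 0.0055 0.0048] [-0.0008  0.0011  0.0005]
```

Scaled: 0.001 m / 0.5 = 0.002, 0.0005 m / 0.5 = 0.001.

{"api": "nudge_tcp", "payload": {"offsets": [[[0, 0.002, 0.001], [0, 0, 0], 0], [[0, 0.002, 0.001], [0, 0, 0], 0]]}}

```text
time_s: 3.85
eef_pos: [0.5641, 0.0259, 0.0394]
eef_rot: [0.154, 0.603, 0.759, 0.193]
wrist_force: [-16.7, -5.2, 12.0]
opening: 0.004
grasp_force: 8.9
```

```bash
python3 go.py -.13 0 .038 .5
```

Run:
```python
from bench import ctrl
import cv2
cv2.imwrite("pics/side1.png",ctrl.camera("side"));cv2.imwrite("pics/top1.png",ctrl.camera("top"))
s=cv2.imread("pics/side1.png")[185:335,230:430];cv2.imwrite("pics/s1c.png",cv2.resize(s,None,fx=4,fy=4,interpolation=2))
```

```text
t 3.85 TCP chest [-0.137  -0.0027  0.0394] f [-17.4  -1.3  12. ] q [-0.31  0.21  2.14  0.62  0.43 -1.06]
rel [0.0027 0.0055 0.0046] [-0.0019  0.001   0.0008]
```

View pics/s1c.png

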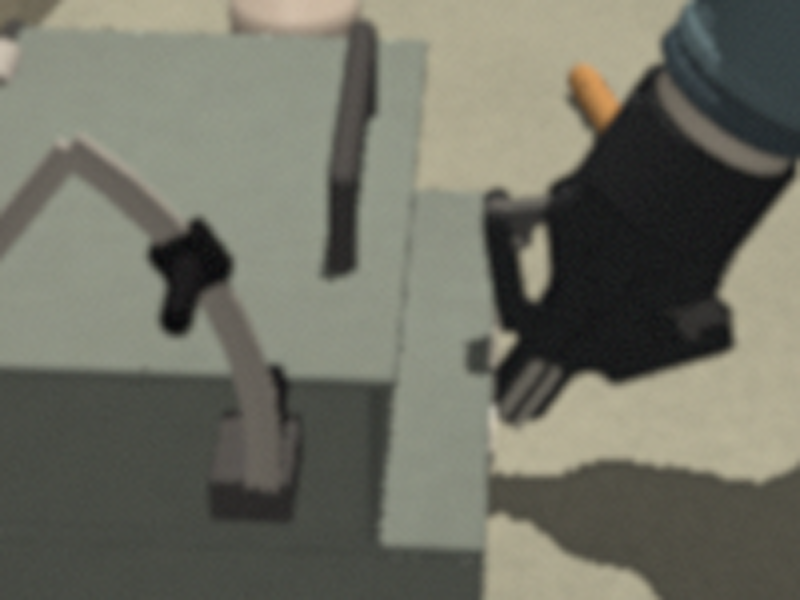

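The crop shows the drawer face flush with the base front (edge at about (487,190) to (487,545)). The force rose to 17 N with no further travel, so the drawer is home. Now I retreat and rise.

Scaled: -0.204 m / 0.5 = -0.408, -0.175 m / 0.5 = -0.35.

{"api": "nudge_tcp", "payload": {"offsets": [[[0, -0.052, -0.0288], [0, 0, 0], 0], [[0, -0.1054, -0.0576], [0, 0, 0], 0], [[0, -0.056, -0.15], [0, 0, 0], 0.3], [[0, 0.002, -0.25], [0, 0, 0], 0.7], [[0, 0.06, -0.35], [0, 0, 0], 0.7], [[0, 0.086, -0.408], [0, 0, 0], 0.7], [[0, 0.086, -0.408], [0, 0, 0], 0.7], [[0, 0.086, -0.408], [0, 0, 0], 0.7]]}}

```text
time_s: 4.95
eef_pos: [0.5064, 0.0129, 0.2385]
eef_rot: [0.154, 0.603, 0.758, 0.193]
wrist_force: [-0.2, -0.4, 0.2]
opening: 0.699
grasp_force: 0.0
```

```bash
python3 go.py -.07 0 .265 0
```

```text
t 4.95 TCP chest [-0.1962 -0.0023  0.2385] f [-0.3 -0.4  0.2] q [-0.39 -0.32  2.14  0.35  0.93 -0.78]
rel [0.0024 0.1234 0.0372] [ 4.991e-01  1.200e-03 -2.000e-04]
```

Scaled: 0.1234 m / 0.5 = 0.2468, 0.08 m / 0.5 = 0.16, 0.499 rad / 1.5708 = 0.3177.

{"api": "nudge_tcp", "payload": {"offsets": [[[0, 0.08, -0.02], [0.1019, 0, 0], 0.7], [[0, 0.16, 0.02], [0.2101, 0, 0], 0.7], [[0.0048, 0.2468, 0.0744], [0.3177, 0.0006, 0], 0.7], [[0.0048, 0.2468, 0.0744], [0.3177, 0.0006, 0], 0.7], [[0.0048, 0.2468, 0.0744], [0.3177, 0.0006, 0], 0.7]]}}

```text
time_s: 5.58
eef_pos: [0.628, 0.0439, 0.2615]
eef_rot: [-0.002, 0.622, 0.783, -0.001]
wrist_force: [-0.1, 0.0, 0.5]
opening: 0.7
grasp_force: 0.0
```

```bash
python3 go.py -.07 0 .176 0
```

Run:
```python
from bench import ctrl
import cv2,pickle
p=ctrl.camera_params("wrist");cv2.imwrite("pics/w1.png",ctrl.camera("wrist"));pickle.dump(p,open("w1.pkl","wb"))
from h import *; from go import CH
for X in([-.07,.06,.196],[-.07,-.06,.196],[-.07,0,.196]): print(proj(p,T(CH,X)).round(1))
```

```text
t 5.58 TCP chest [-0.0707  0.0005  0.2615] f [-0.1  0.1  0.5] q [-0.12  0.28  1.42  0.    1.44 -0.35]
rel [-0.0007  0.0011  0.0855] [-0.0053 -0.0021  0.0006]
[319.  153.9]
[318.8 352.9]
[318.9 262. ]
```

View pics/w1.png

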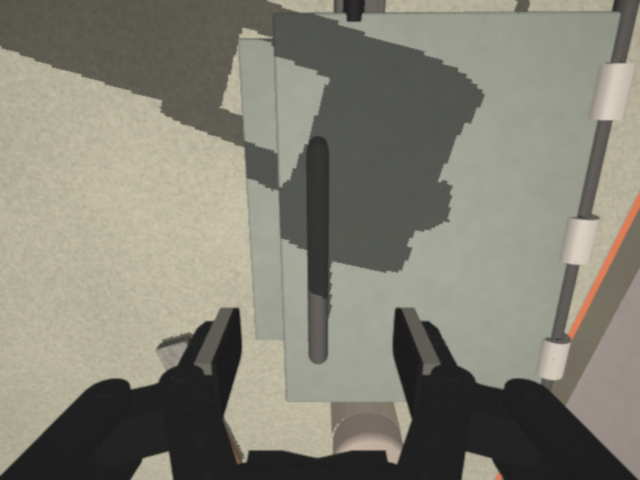

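The bar is at column 318, rows 136–364, with its centreline exactly where predicted and between the fingers. I go down and close.

Scaled: 0.0855 m / 0.5 = 0.171, 0.075 m / 0.5 = 0.15.

{"api": "nudge_tcp", "payload": {"offsets": [[[0, 0, 0.08], [0, 0, 0], 0.7], [[0, 0.002, 0.15], [0, 0, 0], 0.7], [[0, 0.002, 0.171], [0, 0, 0], 0.7], [[0, 0.002, 0.171], [0, 0, 0], 0.7], [[0, 0.002, 0.171], [0, 0, 0], 0], [[0, 0.002, 0.171], [0, 0, 0], 0], [[0, 0.002, 0.171], [0, 0, 0], 0], [[0, 0.002, 0.171], [0, 0, 0], 0], [[0, 0.002, 0.171], [0, 0, 0], 0], [[0, 0.002, 0.171], [0, 0, 0], 0]]}}

```text
time_s: 6.88
eef_pos: [0.6283, 0.043, 0.182]
eef_rot: [-0.001, 0.622, 0.783, -0.002]
wrist_force: [-13.0, -2.9, 11.8]
opening: 0.116
grasp_force: 58.6
```

```bash
python3 go.py -.07 0 .176 0
```

Run:
```python
import numpy as np
h=np.array([.1,.152]);r=np.hypot(.17,.044);a0=np.arctan2(.044,.17)
for a in(0,.1,.2,.3,.4,.5,.545): print(a,(np.array([-r*np.cos(a+a0),r*np.sin(a+a0)])-[-.17,.044]).round(4))
```

```text
t 6.88 TCP chest [-0.0706 -0.0005  0.182 ] f [-13.3   0.1  11.8] q [-0.12  0.35  1.5  -0.    1.29 -0.35]
rel [0.0005 0.0006 0.006 ] [-0.0039  0.0011  0.0002]
0 [0. 0.]
0.1 [0.0052 0.0168]
0.2 [0.0121 0.0329]
0.3 [0.0206 0.0483]
0.4 [0.0306 0.0627]
0.5 [0.0419 0.0761]
0.545 [0.0474 0.0818]
```

Grip is solid (59 N, opening 0.116). Now I lift along the arc to about 0.45 rad.

Scaled: -0.0695 m / 0.5 = -0.139, -0.006 m / 0.5 = -0.012.

{"api": "nudge_tcp", "payload": {"offsets": [[[0, 0.003, -0.012], [0, 0, 0], 0], [[0, 0.01, -0.0336], [0, 0, 0], 0], [[0, 0.0168, -0.05], [0, 0, 0], 0], [[0, 0.024, -0.066], [0, 0, 0], 0], [[0, 0.0326, -0.082], [0, 0, 0], 0], [[0, 0.0412, -0.0966], [0, 0, 0], 0], [[0, 0.051, -0.1114], [0, 0, 0], 0], [[0, 0.0612, -0.1254], [0, 0, 0], 0], [[0, 0.072, -0.139], [0, 0, 0], 0], [[0, 0.072, -0.139], [0, 0, 0], 0]]}}

```text
time_s: 8.12
eef_pos: [0.6603, 0.0505, 0.2499]
eef_rot: [-0.004, 0.623, 0.782, -0.005]
wrist_force: [-22.8, -5.3, 9.5]
opening: 0.112
grasp_force: 59.2
```

```bash
python3 go.py -.07 0 .176 0
```

Run:
```python
from bench import ctrl
import cv2
s=ctrl.camera("side");cv2.imwrite("pics/side2.png",s)
cv2.imwrite("pics/s2c.png",cv2.resize(s[185:310,230:350],None,fx=4.5,fy=4.5,interpolation=2))
```

```text
t 8.12 TCP chest [-0.0378 -0.0003  0.2499] f [-23.4  -0.1   9.5] q [-0.1   0.37  1.34 -0.    1.45 -0.33]
rel [ 0.0003 -0.0313  0.0743] [-0.0126  0.0002 -0.0003]
```

View pics/s2c.png

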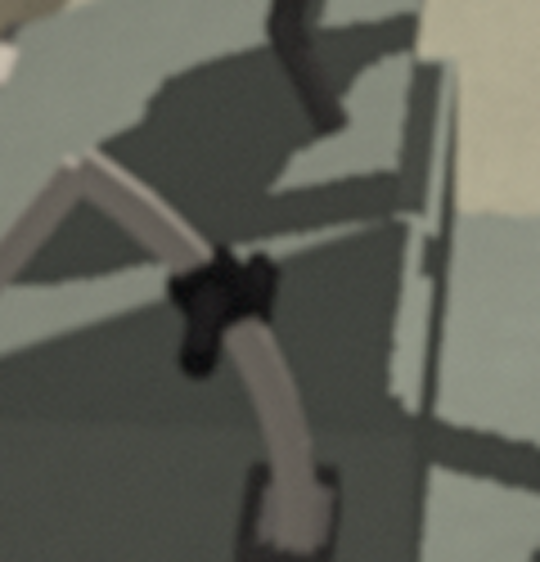

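The crop shows the lid lifted; the pointer's end at about (262,268) stands just below and to the right of the clamp (222,285). The force shows about 24 N of radial push towards the hinge. I continue to about 0.53 and relieve that.

Scaled: -0.016 m / 0.5 = -0.032, 0.007 m / 0.5 = 0.014.

{"api": "nudge_tcp", "payload": {"offsets": [[[0, 0.002, -0.008], [0, 0, 0], 0], [[0, 0.006, -0.016], [0, 0, 0], 0], [[0, 0.01, -0.024], [0, 0, 0], 0], [[0, 0.014, -0.032], [0, 0, 0], 0], [[0, 0.014, -0.032], [0, 0, 0], 0], [[0, 0.014, -0.032], [0, 0, 0], 0]]}}

```text
time_s: 8.93
eef_pos: [0.6722, 0.0533, 0.2649]
eef_rot: [0.0, 0.623, 0.783, 0.0]
wrist_force: [4.0, -2.0, -14.8]
opening: 0.109
grasp_force: 58.3
```

```bash
python3 go.py -.07 0 .176 0
```

Create look.py:
```python
from h import *; from go import CH
import cv2,sys
from fit import s as S
m=S.x[3]; phi=float(sys.argv[1]); out=[]
for n,(x0,y0) in(("side",(255,215)),("top",(195,195))):
    im=ctrl.camera(n);cv2.imwrite(f"pics/{n}_{sys.argv[2]}.png",im);k=8
    c=cv2.resize(im[y0:y0+62,x0:x0+48],None,fx=k,fy=k,interpolation=2); c=np.clip(c*1.6,0,255).astype(np.uint8)
    for a,ys,col in((m,(.162,.205),(0,0,255)),(phi,(.132,.161),(0,255,0))):
        pt=[proj(P[n],T(S.x,[.1-.15*np.cos(a),y,.152+.15*np.sin(a)])) for y in ys]
        pt=[tuple(int(v) for v in ((p-[x0,y0]+.5)*k)) for p in pt]; print(n,a,pt); cv2.line(c,*pt,col,1)
    out.append(c)
cv2.imwrite(f"pics/look_{sys.argv[2]}.png",np.hstack(out))
```

```bash
python3 look.py .535 a
```

```text
t 8.93 TCP chest [-0.0255 -0.0003  0.2649] f [  3.5  -2.8 -14.8] q [-0.1   0.38  1.3  -0.    1.47 -0.32]
rel [ 0.0003 -0.0446  0.0888] [ 0.0007  0.0004 -0.0002]
side 0.5448083745618999 [(183, 257), (146, 405)]
side 0.535 [(211, 168), (188, 260)]
top 0.5448083745618999 [(243, 191), (83, 231)]
top 0.535 [(356, 167), (248, 194)]
```

View pics/look_a.png

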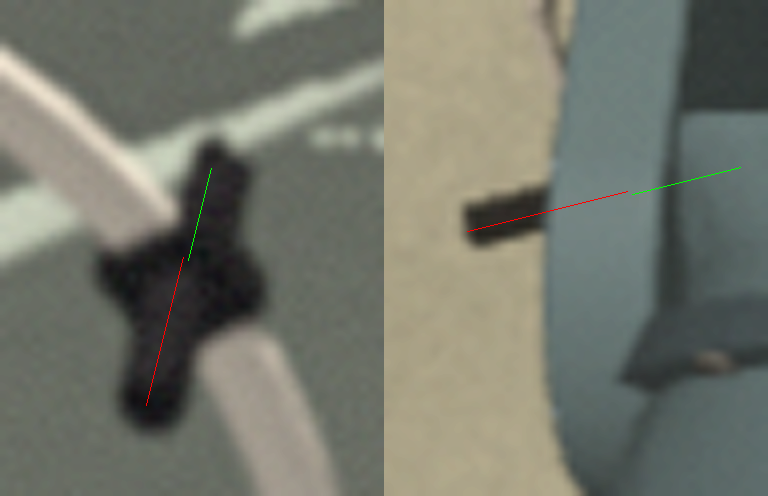

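The overlay shows the index pin's centre at about (155,380), within 0.4 px of my mark line. The pointer's centre is at about (222,165), some 1 px right of where φ=0.535 would put it, so the lid still needs about 0.02 rad. I'll raise it a little, centre the radial load, and measure the edges by code.

Scaled: 0.004 m / 0.5 = 0.008, 0.002 m / 0.5 = 0.004.

{"api": "nudge_tcp", "payload": {"offsets": [[[0, 0.004, -0.001], [0, 0, 0], 0], [[0, 0.008, -0.0026], [0, 0, 0], 0], [[0, 0.008, -0.0026], [0, 0, 0], 0], [[0, 0.008, -0.0026], [0, 0, 0], 0]]}}

```text
time_s: 9.52
eef_pos: [0.6754, 0.0541, 0.268]
eef_rot: [0.0, 0.623, 0.783, -0.0]
wrist_force: [-4.5, -2.7, -7.4]
opening: 0.111
grasp_force: 59.3
```

```bash
python3 go.py -.07 0 .176 0
```

Create meas.py:
```python
from h import *; from fit import s as S
import cv2,sys
def meas(im):
    g=cv2.cvtColor(im,cv2.COLOR_BGR2GRAY).astype(float);r=[]
    pr=lambda a,y:proj(P["side"],T(S.x,[.1-.15*np.cos(a),y,.152+.15*np.sin(a)]))
    m=S.x[3]
    for nm,ys in(("pointer",np.linspace(.140,.150,6)),("mark",np.linspace(.188,.198,6))):
        o=[];
        for y in ys:
            c=pr(m,y); d=pr(m,y+.005)-c; d/=np.hypot(*d); n=np.array([-d[1],d[0]])
            e=(pr(m+.01,y)-c)@n/.01  # px per rad along n
            t=np.arange(-7,7,.1); q=(c+t[:,None]*n).astype(np.float32)
            v=cv2.remap(g.astype(np.float32),q[None,:,0],q[None,:,1],cv2.INTER_LINEAR)[0]
            lo=v[60:80].min(); k=60+v[60:80].argmin()
            b=[]
            for st in(-1,1):
                hi=np.max(v[k:k+55] if st>0 else v[k-55:k]) if 0 else np.percentile(v[k:k+50] if st>0 else v[max(0,k-50):k],80)
                j=k
                while 0<j<len(t)-1 and v[j]<(lo+min(hi,70))/2: j+=st
                b.append(t[j])
            o.append((sum(b)/2/e,(b[1]-b[0])))
        o=np.array(o);print(nm,"rad offset vs mark-fit",np.median(o[:,0]).round(4),o.round(3).tolist());r.append(np.median(o[:,0]))
    print("mark - lid =",round(r[1]-r[0],4))
meas(cv2.imread(sys.argv[1]))
```

```bash
python3 look.py .545 b; python3 meas.py pics/side_a.png; python3 meas.py pics/side_b.png
```

```text
t 9.53 TCP chest [-2.22e-02 -2.00e-04  2.68e-01] f [-5.  -1.6 -7.4] q [-0.09  0.38  1.28 -0.    1.48 -0.32]
rel [ 0.0003 -0.0478  0.092 ] [-0.      0.0009 -0.0002]
side 0.5448083745618999 [(183, 257), (146, 405)]
side 0.545 [(206, 161), (183, 253)]
top 0.5448083745618999 [(243, 191), (83, 231)]
top 0.545 [(354, 163), (247, 190)]
pointer rad offset vs mark-fit 0.0044 [[0.006, 2.7], [0.01, 2.2], [0.012, 1.9], [-0.02, 6.3], [-0.018, 5.6], [0.003, 2.1]]
mark rad offset vs mark-fit -0.0096 [[-0.011, 6.7], [-0.009, 7.1], [-0.01, 7.1], [-0.006, 7.2], [-0.005, 7.0], [-0.012, 6.8]]
mark - lid = -0.0141
pointer rad offset vs mark-fit -0.0083 [[-0.008, 6.6], [-0.006, 6.6], [-0.005, 6.2], [-0.009, 5.2], [-0.014, 5.2], [-0.019, 5.6]]
mark rad offset vs mark-fit -0.0072 [[-0.007, 7.1], [-0.01, 7.0], [-0.001, 7.2], [-0.004, 7.2], [-0.011, 7.0], [-0.008, 6.9]]
mark - lid = 0.0011
```

View pics/look_b.png

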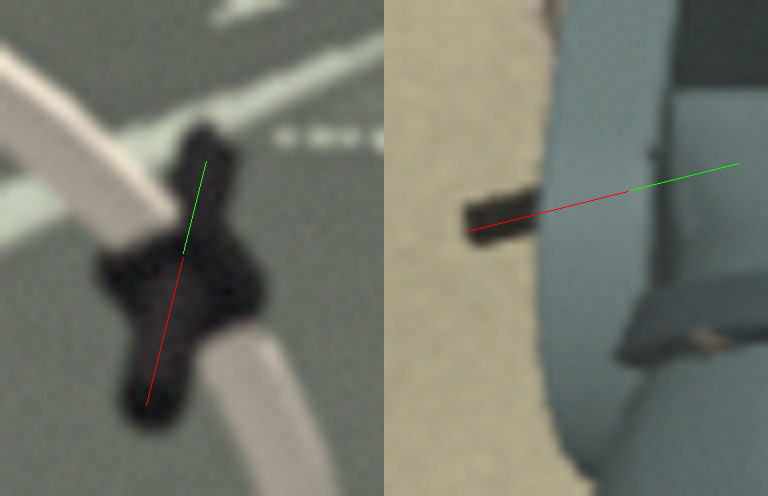

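The pins now line up: pointer centre (208,160) and index pin centre (154,380) are both about 2.5 zoomed px (0.3 px) off the same line, and the edge code gives a difference of about 0.001 rad. I'll hold for a second to check it stays steady and nothing slips.

{"api": "nudge_tcp", "payload": {"offsets": [[[0, 0, 0], [0, 0, 0], 0], [[0, 0, 0], [0, 0, 0], 0], [[0, 0, 0], [0, 0, 0], 0], [[0, 0, 0], [0, 0, 0], 0], [[0, 0, 0], [0, 0, 0], 0], [[0, 0, 0], [0, 0, 0], 0], [[0, 0, 0], [0, 0, 0], 0], [[0, 0, 0], [0, 0, 0], 0]]}}

```text
time_s: 10.62
eef_pos: [0.6754, 0.0541, 0.268]
eef_rot: [0.0, 0.623, 0.783, -0.0]
wrist_force: [-3.2, -2.2, -7.9]
opening: 0.111
grasp_force: 59.3
```

Run:
```python
from bench import ctrl
import cv2
for i in "cde": cv2.imwrite(f"pics/side_{i}.png",ctrl.camera("side"))
import numpy as np
a,b=[cv2.imread(f"pics/side_{i}.png").astype(float)[215:277,255:303] for i in "bc"]
print(cv2.phaseCorrelate(a[10:35,15:40].mean(2),b[10:35,15:40].mean(2)))
t0,t1=cv2.imread("pics/top0.png"),cv2.imread("pics/top_b.png")
print("tin/cleaner/brush diffs",[np.abs(t0[y:y+40,x:x+40].astype(float)-t1[y:y+40,x:x+40]).mean().round(1) for x,y in((202,258),(375,172),(388,245))])
```

```bash
for i in c d e; do python3 meas.py pics/side_$i.png | tail -1; done
```

```text
((0.5513978464377498, 0.5424207265965428), 0.9958788542730125)
tin/cleaner/brush diffs [np.float64(29.5), np.float64(6.1), np.float64(7.0)]
mark - lid = 0.0092
mark - lid = 0.0026
mark - lid = -0.0029
```

Steady. The tin patch in the top view differs, probably because the arm covers it, so I'll check it in the side view.

```bash
python3 -c "
import cv2,numpy as np
a=cv2.imread('pics/side0.png');b=cv2.imread('pics/side_e.png')
print(abs(a[345:430,310:375].astype(float)-b[345:430,310:375]).mean(), abs(a[0:1]*1.-b[0:1]).mean())"
```

```text
11.83921568627451 10.8
```

View pics/side_e.png

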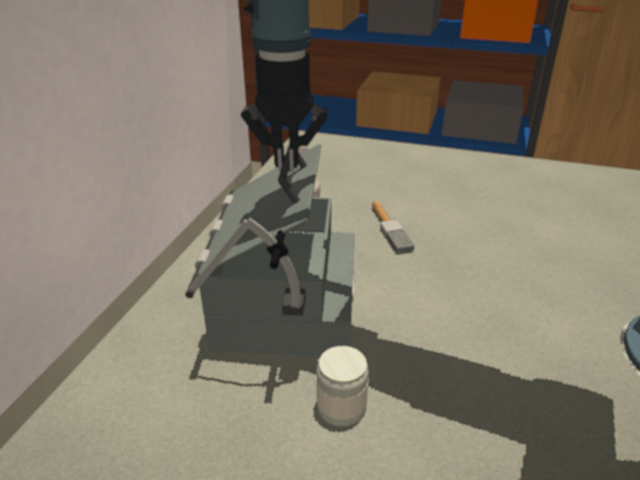

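The tin (342,385) and brush (395,230) stand where they were. The drawer is flush, and the lid is held with the pins in line at about (277,250).

```bash
python3 -c "
from bench import ctrl
print(ctrl.hand_in())"
```

```text
the job is handed in; nothing more can be done
None
```

The job is handed in: the drawer is fully home, the gripper is holding the lid steady with its pointer lined up on the index pin (within about 0.01 rad by the camera), and the things around the chest were not moved.

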